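Find the ball case that rattles and hold it out

TASK

One of these three sealed grinding-ball cases has a steel ball loose inside: pick the cases up and shake or rock them until you find the one that rattles, laying any quiet one flat again where it was. Finish holding the rattling case out, level and still, over the middle of the blue mat and about 10 cm or more above it, for a colleague to take: do not put it down or let go. Leave the bottle, the beaker and the tube rack alone.

Things in the scene. Friction and masses are not known exactly. Their poses are not given: they have to be found in the camera images.
- case_1: Sealed case, one of three alike: white, blue lid with white panel, steel latches on the short ends. 120 long (x), 46 wide (y), 50 high (z, up). Origin: centre of the underside. All lie flat, parallel in a row, roughly fore-and-aft. Grip from above across the 46 width with 20 to 40 N: squeezed harder it may twist in the jaws. 0.3 to 0.4 kg; weight, number and place do not tell which case rattles.
- case_2: Sealed case, in size, look and origin just like case_1. Of the three cases one (a different one each time) has a 0.11 kg steel ball, 30 in diameter, rolling freely inside, with 80 of travel along the case's length and 6 across. The two others hold a snug block of the same mass that has 3 of play at most; centre of mass at mid-length.
- case_3: Sealed case, just like case_1. In any of them a loose ball is felt as knocks when shaken lengthwise, or, held mid-length and rocked end to end by 0.5 rad, as weight moving to the lower end: brought back to nearly level (0.03 rad) that end still low, the ball stays there, and the two ends differ by 0.06 to 0.1 N m in moment about the line the jaws close along.
- mat_centre (a point): Middle of the top face of the flat blue hand-over mat fixed to the bench: 100 (x) by 160 (y), 3 thick, beyond the cases.
- reagent_bottle: Bystander: upright glass bottle with a blue cap, 66 diameter, 150 high. Origin: centre of the underside, z up.
- beaker: Bystander: upright open glass beaker, 70 diameter at the rim, 85 high. Origin: centre of the underside, z up.
- tube_rack: Bystander: orange rack of capped tubes, 90 by 160, 69 high over the caps. Origin: centre of the underside, z up.
Mind the look-alikes: they are no part of the job. What is shaped like the case_3 but green or red is not meant.

How it is judged (in metres and radians):
On the way:
1. the rattling case is held clear of the bench and shaken or rocked (((distance between ball_center and case_1 below 0.075 m and height (world z) of case_1 above 0.03 m and contact force between the fingers and case_1 above 1 N and (linear speed of case_1 above 0.1 m/s or angular speed of case_1 above 0.4 rad/s or angle between case_1's own z axis and vertical above 0.25 rad)) or (distance between ball_center and case_2 below 0.075 m and height (world z) of case_2 above 0.03 m and contact force between the fingers and case_2 above 1 N and (linear speed of case_2 above 0.1 m/s or angular speed of case_2 above 0.4 rad/s or angle between case_2's own z axis and vertical above 0.25 rad)) or (distance between ball_center and case_3 below 0.075 m and height (world z) of case_3 above 0.03 m and contact force between the fingers and case_3 above 1 N and (linear speed of case_3 above 0.1 m/s or angular speed of case_3 above 0.4 rad/s or angle between case_3's own z axis and vertical above 0.25 rad)))), for 0.02 s.
At the end, for the whole second after the job is handed in: The rattling case is held in the fingers, underside 70 to 350 mm above the bench, within 50 mm of over the mat's middle, within 0.2 rad of level, still (under 0.04 m/s), on nothing else; the quiet cases lie flat, released, at rest, within 60 mm of where they started (((distance between ball_center and case_1 below 0.075 m and height (world z) of case_1 between 0.07 and 0.35 m and angle between case_1's own z axis and vertical below 0.2 rad and horizontal distance between case_1 and mat_centre below 0.05 m and linear speed of case_1 below 0.04 m/s and contact force between the fingers and case_1 above 1 N and contact force between case_1 and reagent_bottle below 0.1 N and contact force between case_1 and beaker below 0.1 N and contact force between case_1 and tube_rack below 0.1 N and height (world z) of each of case_2, case_3 below 0.01 m and angle between each of case_2, case_3's own z axis and vertical below 0.1 rad and distance of each of case_2, case_3 from where it was at the start of the episode below 0.06 m and linear speed of each of case_2, case_3 below 0.02 m/s and contact force between the fingers and case_2 below 0.1 N and contact force between the fingers and case_3 below 0.1 N) or (distance between ball_center and case_2 below 0.075 m and height (world z) of case_2 between 0.07 and 0.35 m and angle between case_2's own z axis and vertical below 0.2 rad and horizontal distance between case_2 and mat_centre below 0.05 m and linear speed of case_2 below 0.04 m/s and contact force between the fingers and case_2 above 1 N and contact force between case_2 and reagent_bottle below 0.1 N and contact force between case_2 and beaker below 0.1 N and contact force between case_2 and tube_rack below 0.1 N and height (world z) of each of case_1, case_3 below 0.01 m and angle between each of case_1, case_3's own z axis and vertical below 0.1 rad and distance of each of case_1, case_3 from where it was at the start of the episode below 0.06 m and linear speed of each of case_1, case_3 below 0.02 m/s and contact force between the fingers and case_1 below 0.1 N and contact force between the fingers and case_3 below 0.1 N) or (distance between ball_center and case_3 below 0.075 m and height (world z) of case_3 between 0.07 and 0.35 m and angle between case_3's own z axis and vertical below 0.2 rad and horizontal distance between case_3 and mat_centre below 0.05 m and linear speed of case_3 below 0.04 m/s and contact force between the fingers and case_3 above 1 N and contact force between case_3 and reagent_bottle below 0.1 N and contact force between case_3 and beaker below 0.1 N and contact force between case_3 and tube_rack below 0.1 N and height (world z) of each of case_1, case_2 below 0.01 m and angle between each of case_1, case_2's own z axis and vertical below 0.1 rad and distance of each of case_1, case_2 from where it was at the start of the episode below 0.06 m and linear speed of each of case_1, case_2 below 0.02 m/s and contact force between the fingers and case_1 below 0.1 N and contact force between the fingers and case_2 below 0.1 N))); the arm keeps its last pose, push and grip.
It fails at once if the reagent bottle is moved more than 30 mm or tipped (distance of reagent_bottle from where it was at the start of the episode above 0.03 m or angle between reagent_bottle's own z axis and vertical above 0.25 rad).
It fails at once if the beaker is moved more than 30 mm or tipped (distance of beaker from where it was at the start of the episode above 0.03 m or angle between beaker's own z axis and vertical above 0.25 rad).
It fails at once if the tube rack is moved more than 30 mm or tipped (distance of tube_rack from where it was at the start of the episode above 0.03 m or angle between tube_rack's own z axis and vertical above 0.25 rad).
It also fails if it takes over 72 s, if anything falls off the work surface, if the arm or the gripper's body presses on something with over 40 N, if the wrist force passes 120 N, or if a joint passes its speed limit or range.

ROBOT

A 6-joint arm with a two-finger parallel gripper is mounted at the origin on the work surface. World frame = base frame: x ahead of the robot, y to its left, z up, the work surface at z = 0. Lengths are in m, angles in degrees, forces in N, time in s.
With the tool pointing down it reaches from about 0.3 to 0.75 m from the base axis. Payload 8.5 kg.
Tool frame: the origin (TCP) lies at the very end of the fingers, on their centre line; the grasp point (between the pads) lies 19 mm behind it; z points along the fingers, y is the line along which they close (so a half turn about z gives the same grasp; the last joint's range is limited). The gripper opens to 85 mm and grips with 20 to 120 N. Pads are 22 mm wide; open, the fingers measure 114 mm over their backs; the gripper's body (76 mm by 85 mm) begins 54 mm behind the grasp point. The pads swing forward as they close: fully open they stand 13 mm farther back than shut.
Start: joints at [-86.763, 21.807, 74.336, -0, 83.858, -12.336], TCP at [0.148, -0.53, 0.231] pointing down, gripper open.
Joint ranges: [-178.18, 178.18], [-50.72, 133.34], [12.68, 142.11], [-81.47, 261.47], [9.98, 163.14], [-165.26, 165.26]. Speed limits (degrees/s): [136.94, 136.94, 180, 180, 180, 180].

INTERFACE

Orientations are given as a 3x3 rotation matrix whose columns are the frame's x, y, z axes.
In Python, from rig import env gives the robot as it stands.
- The arm moves only by the tool move_arm, never from a script. Its argument "plan" is a list of rows, each a list of 7 numbers: the turn, a rotation vector about the tool's x, y, z in degrees, then the shift along the tool's x, y, z in cm, then the gripper command: -1 is shut, 1 is fully open, values between are in proportion. In form: [[ax, ay, az, tx, ty, tz, jaw], ...]. A call has 1 to 5 rows; each row is the pose to reach, as a shift and turn from the pose commanded when the call began, along the tool's axes at that moment; what a row does not reach only later rows make up. A row lasts 1/10 s, in which the tool goes at most 50 mm and 8.59 degrees, less where a joint would pass 70% of its speed; a pose out of reach is approached as far as the arm can. A call with a gripper value outside its range is refused whole. The fingers move at their own pace and stop on an object; "squeeze" is the grip in N (left out, the last holds). Time passes only in rows, so rows that repeat a pose let the fingers close. It gives the time, the measured TCP pose, the force, the opening and the grip force at its end, in the units of the state.
- env.observe(): the state, without advancing time (a new reading comes with each control period).
- env.get_image(name): name is "scene" or "top" or "wrist"; returns a dict with "color" (420x560x3 uint8, red, green, blue), "fov_y" (degrees; the focal length in pixels is half the picture's height over the tangent of half this angle, whatever the lens; pixels are square), "cx", "cy" (the principal point, pixels), "R" (3x3) and "t" (3): a world point X has camera coordinates R X + t. Camera axes: x right, y down, z forward; pixel columns grow to the right and rows downward; lengths in m; the calibration is good to about 2 mm. A picture is of the moment at which its call begins. There is no depth.
- env.close_job(): hands the job in; it is judged then, once.
Trained networks look in a picture, given as the dict that the camera call returned (one of the last four; its "shot" number tells which), for a name from the list of things; names that differ only in an ending like _2 or _b are one class to them, and where a whole thing is asked for, a point or a joint stands for the part that bears it (a point fixed in the world has none). Each returns a list of dicts, best first, with "conf" (0 to 1); they miss things now and then, are a little off and sometimes report something else, mostly with a low value. They report only what shows in the picture. A call takes as long as a camera call. They do not tell look-alikes from the thing itself.
- env.outline_of(target, picture): "mask" (420x560 bool, what is visible of it) and "bbox" ([centre column, centre row, width, height] in pixels, round what is visible of it).
- env.tip_of(target, picture): "pixel" ([column, row] in pixels: a listed point, or the origin of a listed thing).
The state is a dict: "time_s": time; "q": joint angles; "qvel": joint speeds; "joint_efforts": joint torques, N m; "position": TCP position; "tool_rot": TCP orientation; "ft_force": force on the tool from outside, world axes, zero at the start; "wrist_torque": the same for the moment, N m; "grip_width": finger opening in m; "gripper_force": force on a finger pad.
Only numpy, scipy, OpenCV 4.12 (cv2) and the standard library are available. Lean on these libraries where they do the work, as an engineer would, in place of code of your own. Each camera call takes 0.05 s, during which the arm holds its last target. There are 200 camera calls.

## Working session

There is one attempt and no reset: what is moved stays moved. The work goes in short steps, Python scripts to look and compute and a tool call to move; the robot and the scene stay as the last step left them, time stands still between calls to the robot, and variables do not carry over. Pictures are saved under pics/ and viewed, at most 10 in all, crops included, and the job is handed in when it is done.

Besides the shell and the picture viewer there is one more tool, called in YAML: its name, and indented under it one key for each argument. move_arm: Moves the arm, as the interface text tells. Its arguments: {"type":"object","properties":{"plan":{"type":"array"},"squeeze":{"type":"number"}},"required":["plan"]}

```bash
mkdir -p pics; ls
python3 - <<'E'
from rig import env
import cv2,numpy as np
for n in ["top","scene"]:
    p=env.get_image(n)
    cv2.imwrite(f"pics/{n}0.png",p["color"][:,:,::-1])
    print(n,p["fov_y"],p["cx"],p["cy"],p["R"],p["t"])
    for k in ["case_1","reagent_bottle","beaker","tube_rack"]:
        print(k,[(np.round(d["bbox"]).tolist(),round(d["conf"],2)) for d in env.outline_of(k,p)],[(np.round(d["pixel"],1).tolist(),round(d["conf"],2)) for d in env.tip_of(k,p)])
    print([(np.round(d["pixel"],1).tolist(),round(d["conf"],2)) for d in env.tip_of("mat_centre",p)])
print(env.observe())
E
```

```text
pics
top 43.81134971672286 283.1983972563506 204.93573131768204 [[ 0.00151993 -0.99989382  0.01449262]
 [-0.99789994 -0.00245508 -0.06472779]
 [ 0.0647565  -0.01436381 -0.99779771]] [0.0739845  0.53317618 1.64617335]
case_1 [([381.0, 230.0, 19.0, 40.0], 0.97), ([317.0, 224.0, 22.0, 38.0], 0.96), ([343.0, 270.0, 39.0, 20.0], 0.79), ([271.0, 218.0, 23.0, 39.0], 0.64), ([226.0, 209.0, 20.0, 40.0], 0.57)] [([339.6, 271.0], 0.76), ([379.8, 230.9], 0.7), ([225.8, 208.0], 0.65), ([314.1, 220.9], 0.61)]
reagent_bottle [([192.0, 156.0, 27.0, 24.0], 0.57)] [([195.6, 159.7], 0.84)]
beaker [([142.0, 250.0, 58.0, 31.0], 0.16)] [([367.9, 183.1], 0.64)]
tube_rack [([141.0, 250.0, 57.0, 31.0], 0.96)] [([141.8, 249.7], 0.75)]
[([306.2, 178.9], 0.82), ([142.4, 252.1], 0.23)]
scene 56.93751412768679 282.8227480171797 210.9655661232791 [[-0.08556687  0.99622198  0.01483475]
 [ 0.69613628  0.07043093 -0.71444648]
 [-0.71279211 -0.05080594 -0.69953282]] [-0.06625383 -0.32252178  1.56999819]
case_1 [([280.0, 212.0, 27.0, 39.0], 0.95), ([221.0, 175.0, 35.0, 20.0], 0.86), ([239.0, 208.0, 22.0, 37.0], 0.72), 
[... 544 characters left out ...]
3330e+01, -1.23355058e+01]), 'qvel': array([-0.03357085,  0.04004579,  0.01549338,  0.01416713,  0.04307244,
        0.00326022]), 'joint_efforts': array([ 2.43177128e-03, -4.48327625e+01, -2.31462908e+01, -5.71666192e-05,
        6.52094768e-04,  1.16688499e-07]), 'position': array([ 0.14764903, -0.52978227,  0.23132301]), 'tool_rot': array([[ 9.63297030e-01,  2.68437761e-01,  3.04444362e-05],
       [ 2.68437761e-01, -9.63297030e-01,  6.74087856e-06],
       [ 3.11365413e-05,  1.67896798e-06, -1.00000000e+00]]), 'ft_force': array([ 0.52676617, -0.02455063,  0.11076171]), 'wrist_torque': array([ 0.02210068, -0.03512279, -0.01293814]), 'gripper_force': 0.0, 'grip_width': 0.08547790098104252}
```

Run:
```python
import cv2,numpy as np
a=cv2.imread("pics/top0.png")[130:310,100:420]
b=cv2.imread("pics/scene0.png")[130:310,130:450]
cv2.imwrite("pics/both0.png",cv2.resize(np.vstack([a,b]),None,fx=1.66,fy=1.66,interpolation=cv2.INTER_CUBIC))
```

```text
(no output)
```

View pics/both0.png

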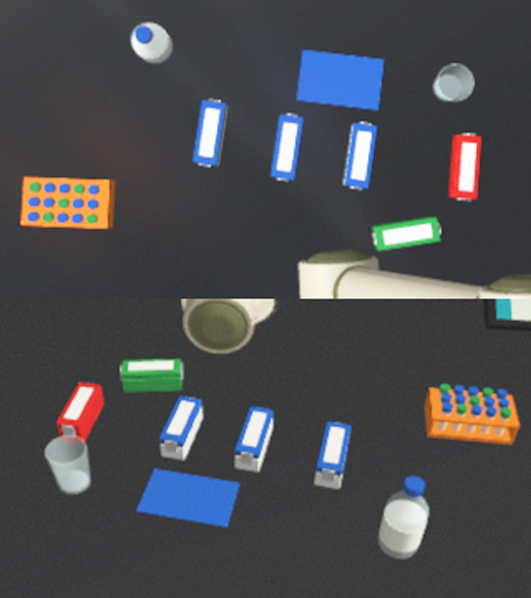

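The first composite shows the three blue-lidded cases in the top view at pixels (226,209), (271,218) and (317,224). The red (381,230) and green (343,270) ones are look-alikes, so not meant. The mat is at (306,179), bottle (192,156), beaker about (373,180) and rack (141,250).

```bash
cat > h.py <<'E'
from rig import env
import cv2,numpy as np
def cam(p):
    f=p["color"].shape[0]/2/np.tan(np.radians(p["fov_y"])/2)
    return np.array([[f,0,p["cx"]],[0,f,p["cy"]],[0,0,1]])@np.c_[p["R"],p["t"]]
def tri(p1,u1,p2,u2):
    X=cv2.triangulatePoints(cam(p1),cam(p2),np.array(u1,float).reshape(2,1),np.array(u2,float).reshape(2,1)).ravel()
    return X[:3]/X[3]
def onz(p,u,z):
    M=cam(p);H=np.c_[M[:,:2],M[:,2]*z+M[:,3]]
    a=np.linalg.solve(H,[u[0],u[1],1]);return a[:2]/a[2]
def proj(p,X):
    a=cam(p)@np.r_[X,1];return a[:2]/a[2]
def lids(p,amin=150):
    "blue blobs: (centroid of hull, minAreaRect, area)"
    hsv=cv2.cvtColor(p["color"],cv2.COLOR_RGB2HSV)
    m=cv2.inRange(hsv,(100,130,70),(125,255,255))
    cs,_=cv2.findContours(m,cv2.RETR_EXTERNAL,cv2.CHAIN_APPROX_NONE)
    out=[]
    for c in cs:
        h=cv2.convexHull(c)
        if cv2.contourArea(h)>amin:
            M=cv2.moments(h);out.append((np.array([M["m10"],M["m01"]])/M["m00"],cv2.minAreaRect(h),cv2.contourArea(h)))
    return out
E
python3 - <<'E'
from h import *
np.set_printoptions(precision=3,suppress=True)
T=env.get_image("top");S=env.get_image("scene")
a,b=lids(T),lids(S)
for n,l in (("T",a),("S",b)):
    for x in l: print(n,x[0].round(1),[np.round(v,1) for v in x[1]],x[2])
for x in a: 
    z=0.05 if x[2]<1200 else .003
    c,( w,h),an=x[1]; bp=cv2.boxPoints(x[1]); 
    W=np.array([onz(T,q,z) for q in bp])
    best=min(b,key=lambda y:np.linalg.norm(proj(S,np.r_[onz(T,x[0],z),z])-y[0]))
    e=max([W[1]-W[0],W[2]-W[1]],key=np.linalg.norm)
    print(onz(T,x[0],z),"tri",tri(T,x[0],S,best[0]),"axis deg",np.degrees(np.arctan2(e[1],e[0])),np.linalg.norm(W[1]-W[0]),np.linalg.norm(W[2]-W[1]))
for k,t,s in (("bottle",(195.6,159.7),(370.3,274.1)),("beaker",(367.9,183.1),(178.4,240.6)),("rack",(141.8,249.7),(408.6,204.3)),("mat",(306.2,178.9),(241.2,247.1))): print(k,tri(T,t,S,s))
E
```

```text
T [317.4 223.3] [array([317.3, 223.3]), array([14.6, 38.6]), np.float64(8.1)] 549.5
T [272.3 218.2] [array([272.3, 218.2]), array([15.3, 38.6]), np.float64(8.5)] 572.5
T [225.3 209.5] [array([225.3, 209.5]), array([15.1, 38.7]), np.float64(8.1)] 567.5
T [304.6 177.7] [array([304.5, 177.7]), array([50.4, 31.6]), np.float64(6.9)] 1575.5
S [243.7 249.3] [array([243. , 248.9]), array([58.6, 28.3]), np.float64(10.0)] 1528.5
S [330.8 219.3] [array([330.8, 219.2]), array([16. , 30.7]), np.float64(12.1)] 472.0
S [282.6 209.8] [array([282.6, 209.7]), array([15.2, 32.1]), np.float64(19.2)] 451.0
S [238.4 203.1] [array([238.2, 202.9]), array([15.1, 33.2]), np.float64(24.4)] 442.5
S [60.7 46.3] [array([69.7, 45.1]), array([165.2,  68.7]), np.float64(27.1)] 7508.5
[ 0.474 -0.031] tri [ 0.474 -0.032  0.042] axis deg -8.23706861657405 0.12036422065790944 0.0455203701677443
[0.489 0.109] tri [0.49  0.109 0.041] axis deg -8.306274706542936 0.12029783541021198 0.047850883587737134
[0.516 0.256] tri [0.517 0.256 0.042] axis deg -7.560130728311808 0.12071527480044762 0.04720479904558635
[0.622 0.006] tri [ 0.622  0.006 -0.001] axis deg -96.75149100307478 0.10258532687639141 0.16278914234526418
bottle [0.68  0.36  0.003]
beaker [ 0.605 -0.197 -0.004]
rack [0.39  0.518 0.01 ]
mat [ 0.618 -0.     0.004]
```

move_arm:
  plan:
    - [0,0,8,5,-4.4,0,1]
    - [0,0,16,9,-7.9,0,1]
    - [0,0,23.8,13,-11.4,0,1]
    - [0,0,23.8,17,-15,0,1]
    - [0,0,23.8,21,-18.4,0,1]

```text
time_s: 1.6
position: [0.285, -0.3187, 0.2315]
tool_rot: [[0.99, -0.144, 0.0], [-0.144, -0.99, -0.0], [0.0, 0.0, -1.0]]
ft_force: [0.8, 0.9, 0.2]
grip_width: 0.0856
gripper_force: 0.0
```

move_arm:
  plan:
    - [0,0,0,2,-4.3,0,1]
    - [0,0,0,4,-8.6,0,1]
    - [0,0,0,6,-12.9,0,1]
    - [0,0,0,8,-17.2,0,1]
    - [0,0,0,10,-21.5,1,1]

```text
time_s: 2.1
position: [0.4154, -0.1205, 0.2223]
tool_rot: [[0.99, -0.143, 0.003], [-0.143, -0.99, -0.002], [0.003, 0.001, -1.0]]
ft_force: [0.8, -1.7, 0.2]
grip_width: 0.0855
gripper_force: 0.0
```

move_arm:
  plan:
    - [0,0,0,1.7,-3.7,2,1]
    - [0,0,0,3.3,-7.3,3,1]
    - [0,0,0,3.3,-7.3,3,1]

```text
time_s: 2.4
position: [0.458, -0.051, 0.19]
tool_rot: [[0.99, -0.138, -0.002], [-0.138, -0.99, 0.002], [-0.002, -0.001, -1.0]]
ft_force: [0.7, -0.5, 0.4]
grip_width: 0.0857
gripper_force: 0.0
```

Run:
```python
from h import *
np.set_printoptions(precision=3,suppress=True)
p=env.get_image("wrist"); o=env.observe()
print(o["position"],o["tool_rot"],o["time_s"],-p["R"].T@p["t"],p["R"])
cv2.imwrite("pics/w1.png",p["color"][:,:,::-1])
for x in lids(p,500):
    W=np.array([onz(p,q,.05) for q in cv2.boxPoints(x[1])]);e=max([W[1]-W[0],W[2]-W[1]],key=np.linalg.norm)
    print(x[0],x[2],onz(p,x[0],.05),np.degrees(np.arctan(e[1]/e[0])),np.linalg.norm(W[1]-W[0]),np.linalg.norm(W[2]-W[1]))
```

```text
[ 0.458 -0.053  0.191] [[ 0.99  -0.139 -0.001]
 [-0.139 -0.99   0.   ]
 [-0.001 -0.    -1.   ]] 2.45 [ 0.54  -0.063  0.332] [[-0.14  -0.99  -0.002]
 [-0.937  0.132  0.323]
 [-0.319  0.047 -0.946]]
[  6.853 207.547] 737.0 [0.482 0.231] -25.428921717743776 0.0774430710683878 0.018440247920670817
[123.083 177.736] 5974.0 [0.496 0.104] -8.423589610237979 0.05066433521256888 0.12485507454377272
[262.069 174.01 ] 5522.0 [ 0.48  -0.033] -7.923624031714883 0.04508494145142811 0.11857078622129068
[205.606  40.954] 13377.0 [ 0.601 -0.004] 81.88908876722378 0.13785867209488117 0.06373838679016285
```

View pics/w1.png

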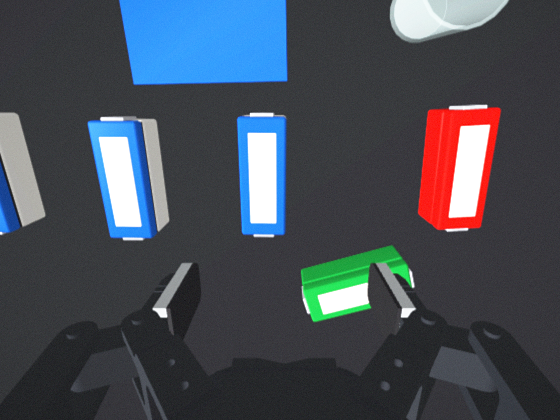

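Wrist picture: the nearest blue case is at (262,174), its neighbour at (123,178), with the red one at (463,165) and the green one at (340,280), both look-alikes to be left. The case at (262,174), about (0.477,-0.032), lies straight ahead of the jaws.

move_arm:
  plan:
    - [0,0,0,1.6,-2.3,2,1]
    - [0,0,0,1.6,-2.3,7,1]
    - [0,0,0,1.6,-2.3,11,1]
    - [0,0,0,1.6,-2.3,11,1]
  squeeze: 32

```text
time_s: 2.85
position: [0.4739, -0.0343, 0.0782]
tool_rot: [[0.99, -0.144, -0.008], [-0.144, -0.99, 0.002], [-0.008, -0.001, -1.0]]
ft_force: [-0.5, -0.2, 1.1]
grip_width: 0.0852
gripper_force: 0.0
```

move_arm:
  plan:
    - [0,0,0,0.2,-0.1,4,1]
    - [0,0,0,0.2,-0.1,7,1]
    - [0,0,0,0.2,-0.1,7,1]
    - [0,0,0,0.2,-0.1,7,1]

```text
time_s: 3.25
position: [0.4794, -0.0342, 0.0133]
tool_rot: [[0.99, -0.144, 0.002], [-0.144, -0.99, -0.001], [0.002, 0.0, -1.0]]
ft_force: [0.1, 0.6, 0.2]
grip_width: 0.0853
gripper_force: 0.0
```

move_arm:
  plan:
    - [0,0,0,0,0,0,-1]
    - [0,0,0,0,0,0,-1]
    - [0,0,0,0,0,0,-1]
    - [0,0,0,0,0,0,-1]
    - [0,0,0,0,0,0,-1]
  squeeze: 32

```text
time_s: 3.75
position: [0.4791, -0.0334, 0.0126]
tool_rot: [[0.99, -0.143, 0.002], [-0.143, -0.99, -0.001], [0.002, 0.0, -1.0]]
ft_force: [-1.9, 0.6, 9.5]
grip_width: 0.0457
gripper_force: 32.5
```

move_arm:
  plan:
    - [0,0,0,0,0,-2,-1]
    - [0,0,0,0,0,-6,-1]
    - [0,0,0,0,0,-10,-1]
    - [0,0,0,0,0,-13,-1]
    - [0,0,0,0,0,-13,-1]

```text
time_s: 4.25
position: [0.4799, -0.0337, 0.1452]
tool_rot: [[0.99, -0.143, 0.007], [-0.143, -0.99, -0.002], [0.008, 0.001, -1.0]]
ft_force: [-0.1, -0.3, -3.2]
grip_width: 0.0458
gripper_force: 35.0
```

move_arm:
  plan:
    - [0,8,0,0,0,0,-1]
    - [0,16,0,0,0,0,-1]
    - [0,24,0,0,0,0,-1]
    - [0,29,0,0,0,0,-1]
    - [0,29,0,0,0,0,-1]

```text
time_s: 4.75
position: [0.4756, -0.0324, 0.1394]
tool_rot: [[0.868, -0.144, 0.476], [-0.126, -0.99, -0.068], [0.481, -0.001, -0.877]]
ft_force: [0.9, -0.3, -3.3]
grip_width: 0.0457
gripper_force: 35.0
```

move_arm:
  plan:
    - [0,0,0,0,0,0,-1]
    - [0,-7,0,0,0,0,-1]
    - [0,-14,0,0,0,0,-1]
    - [0,-21,0,0,0,0,-1]
    - [0,-27.3,0,0,0,0,-1]

```text
time_s: 5.25
position: [0.4795, -0.034, 0.1421]
tool_rot: [[0.989, -0.144, 0.024], [-0.144, -0.99, -0.006], [0.025, 0.003, -1.0]]
ft_force: [0.3, 0.8, -3.0]
grip_width: 0.0455
gripper_force: 35.0
```

move_arm:
  plan:
    - [0,0,0,0,0,0,-1]
    - [0,0,0,0,0,0,-1]
    - [0,0,0,0,0,0,-1]
    - [0,0,0,0,0,0,-1]

```text
time_s: 5.65
position: [0.4779, -0.0332, 0.1413]
tool_rot: [[0.989, -0.143, 0.03], [-0.143, -0.99, -0.004], [0.03, 0.0, -1.0]]
ft_force: [0.5, -0.2, -3.1]
grip_width: 0.046
gripper_force: 35.0
```

```bash
cat > m.py <<'E'
from h import *
np.set_printoptions(precision=4,suppress=True)
o=env.observe();R=o["tool_rot"]
print(o["time_s"],o["position"],"axis-y world",R[:,1],"Rz",R[:,2],"F",o["ft_force"],"M world",o["wrist_torque"],"M tool",R.T@o["wrist_torque"],o["grip_width"],o["gripper_force"],o["joint_efforts"])
E
python3 m.py
```

```text
5.65 [ 0.4779 -0.0332  0.1413] axis-y world [-0.1433 -0.9897  0.0002] Rz [ 0.0297 -0.0045 -0.9995] F [ 0.4971 -0.213  -3.117 ] M world [ 0.0075  0.1103 -0.0234] M tool [-0.0091 -0.1102  0.0231] 0.04604295469117296 34.970088601112366 [  0.0147 -39.5987 -19.9598   0.0125  -0.1128   0.0031]
```

```bash
cat > m.py <<'E'
from h import *
np.set_printoptions(precision=4,suppress=True)
T=[];F=[]
for i in range(8):
    env.get_image("wrist");o=env.observe();R=o["tool_rot"];T.append(R.T@o["wrist_torque"]);F.append(o["ft_force"])
print(o["time_s"],o["position"],"Rx",R[:,0],"F",np.mean(F,0),"M tool",np.mean(T,0),"sd",np.std(T,0),o["grip_width"],o["gripper_force"])
E
python3 m.py
```

```text
6.05 [ 0.4784 -0.0333  0.1414] Rx [ 0.9893 -0.1431  0.0298] F [ 0.1657 -0.0956 -3.0502] M tool [ 0.0133 -0.0186  0.0177] sd [0.0392 0.022  0.0303] 0.04554894923171738 34.97084856033325
```

move_arm:
  plan:
    - [0,-8,0,0,0,0,-1]
    - [0,-16,0,0,0,0,-1]
    - [0,-24,0,0,0,0,-1]
    - [0,-30.7,0,0,0,0,-1]
    - [0,-30.7,0,0,0,0,-1]

```text
time_s: 6.55
position: [0.4796, -0.0337, 0.1395]
tool_rot: [[0.864, -0.143, -0.482], [-0.125, -0.99, 0.07], [-0.487, -0.0, -0.873]]
ft_force: [-0.5, 0.3, -2.9]
grip_width: 0.0457
gripper_force: 35.0
```

move_arm:
  plan:
    - [0,0,0,0,0,0,-1]
    - [0,7,0,0,0,0,-1]
    - [0,14,0,0,0,0,-1]
    - [0,21,0,0,0,0,-1]
    - [0,27.3,0,0,0,0,-1]

```text
time_s: 7.05
position: [0.4778, -0.0331, 0.1426]
tool_rot: [[0.989, -0.143, -0.021], [-0.143, -0.99, 0.002], [-0.021, 0.001, -1.0]]
ft_force: [0.8, -0.3, -2.8]
grip_width: 0.0452
gripper_force: 35.0
```

move_arm:
  plan:
    - [0,0,0,0,0,0,-1]
    - [0,0,0,0,0,0,-1]
    - [0,0,0,0,0,0,-1]
    - [0,0,0,0,0,0,-1]

```text
time_s: 7.45
position: [0.4789, -0.0335, 0.1412]
tool_rot: [[0.989, -0.143, -0.03], [-0.143, -0.99, 0.004], [-0.03, -0.0, -1.0]]
ft_force: [0.5, 0.2, -3.0]
grip_width: 0.0456
gripper_force: 35.0
```

```bash
python3 m.py
```

```text
7.85 [ 0.4785 -0.0333  0.1412] Rx [ 0.9893 -0.143  -0.03  ] F [-0.0947  0.0049 -2.6962] M tool [0.0138 0.0418 0.004 ] sd [0.0297 0.0204 0.0235] 0.04576551978371867 35.002201795578
```

```bash
cat > m.py <<'E'
from h import *
import sys
np.set_printoptions(precision=4,suppress=True)
T=[];F=[];J=[]
for i in range(int(sys.argv[1])):
    env.get_image("wrist");o=env.observe();R=o["tool_rot"];T.append(R.T@o["wrist_torque"]);F.append(o["ft_force"]);J.append(o["joint_efforts"][4])
print(o["time_s"],o["position"],"Rx",R[:,0],"F",np.mean(F,0),"M tool",np.mean(T,0),"sd",np.std(T,0),"J5",np.mean(J),np.std(J),o["grip_width"])
E
python3 m.py 8
```

```text
8.25 [ 0.4785 -0.0333  0.1413] Rx [ 0.9893 -0.143  -0.0297] F [-0.3558 -0.0806 -2.8731] M tool [-0.0123  0.0263 -0.0205] sd [0.0341 0.0238 0.0365] J5 0.11819069506600499 0.0003741058390918494 0.04586253515494311
```

move_arm:
  plan:
    - [0,-8,0,0,0,0,-1]
    - [0,-16,0,0,0,0,-1]
    - [0,-24,0,0,0,0,-1]
    - [0,-27.3,0,0,0,0,-1]
    - [0,-27.3,0,0,0,0,-1]

```text
time_s: 8.75
position: [0.4793, -0.0335, 0.1401]
tool_rot: [[0.865, -0.143, -0.481], [-0.125, -0.99, 0.07], [-0.486, -0.0, -0.874]]
ft_force: [-0.4, -0.4, -3.8]
grip_width: 0.0456
gripper_force: 35.0
```

```bash
python3 m.py 10
```

```text
9.25 [ 0.4784 -0.0333  0.1416] Rx [ 0.866  -0.1252 -0.4842] F [-0.2988  0.1828 -3.014 ] M tool [ 0.0145  0.4767 -0.0028] sd [0.0263 0.0265 0.0265] J5 1.7425554022192955 0.0696753831112197 0.045615266537967526
```

move_arm:
  plan:
    - [0,8,0,0,0,0,-1]
    - [0,16,0,0,0,0,-1]
    - [0,24,0,0,0,0,-1]
    - [0,32,0,0,0,0,-1]
    - [0,40,0,0,0,0,-1]

```text
time_s: 9.75
position: [0.4783, -0.0333, 0.1421]
tool_rot: [[0.97, -0.143, 0.195], [-0.14, -0.99, -0.029], [0.197, 0.001, -0.98]]
ft_force: [0.3, 0.9, -3.9]
grip_width: 0.0455
gripper_force: 35.0
```

move_arm:
  plan:
    - [0,8,0,0,0,0,-1]
    - [0,16,0,0,0,0,-1]
    - [0,18,0,0,0,0,-1]
    - [0,18,0,0,0,0,-1]
    - [0,18,0,0,0,0,-1]

```text
time_s: 10.25
position: [0.4787, -0.0334, 0.1416]
tool_rot: [[0.866, -0.143, 0.479], [-0.125, -0.99, -0.069], [0.484, 0.0, -0.875]]
ft_force: [0.7, -0.4, -3.7]
grip_width: 0.0458
gripper_force: 35.0
```

```bash
python3 m.py 10
```

```text
10.75 [ 0.4785 -0.0333  0.1413] Rx [ 0.8657 -0.125   0.4847] F [ 0.0319 -0.0833 -2.9605] M tool [ 0.0195 -0.4505 -0.0034] sd [0.0388 0.0222 0.0274] J5 -1.5523523949086666 0.00976268395869987 0.04557939076875484
```

move_arm:
  plan:
    - [0,-7,0,0,0,0,-1]
    - [0,-14,0,0,0,0,-1]
    - [0,-21,0,0,0,0,-1]
    - [0,-27.3,0,0,0,0,-1]
    - [0,-27.3,0,0,0,0,-1]

```text
time_s: 11.25
position: [0.4805, -0.0339, 0.1413]
tool_rot: [[0.989, -0.143, 0.03], [-0.143, -0.99, -0.005], [0.03, 0.0, -1.0]]
ft_force: [0.4, -0.3, -2.3]
grip_width: 0.0457
gripper_force: 35.0
```

```bash
python3 m.py 12
```

```text
11.85 [ 0.4784 -0.0333  0.1414] Rx [ 0.9893 -0.1431  0.0301] F [-0.0449  0.1001 -2.9448] M tool [ 0.0071 -0.0168 -0.0123] sd [0.032  0.033  0.0268] J5 -0.0638961683580419 0.13282029435856435 0.045647632140467576
```

Case at y=-0.03 shows no ball: the moment is proportional to the tilt, with no end-to-end jump (about -0.006 N m). I'm laying it back.

move_arm:
  plan:
    - [0,-1.7,0,0,0,0,-1]
    - [0,-1.7,0,0,0,0,-1]

```text
time_s: 12.05
position: [0.4789, -0.0335, 0.1413]
tool_rot: [[0.99, -0.143, 0.0], [-0.143, -0.99, -0.0], [0.0, 0.0, -1.0]]
ft_force: [0.5, 0.7, -3.1]
grip_width: 0.0457
gripper_force: 35.0
```

move_arm:
  plan:
    - [0,0,0,0,0,4,-1]
    - [0,0,0,0,0,8,-1]
    - [0,0,0,0,0,11,-1]
    - [0,0,0,0,0,12.2,-1]
    - [0,0,0,0,0,12.5,-1]

```text
time_s: 12.55
position: [0.4779, -0.0332, 0.015]
tool_rot: [[0.99, -0.143, -0.002], [-0.143, -0.99, 0.001], [-0.002, -0.0, -1.0]]
ft_force: [-0.2, 0.0, -3.3]
grip_width: 0.0453
gripper_force: 35.5
```

move_arm:
  plan:
    - [0,0,0,0,0,0.3,-1]
    - [0,0,0,0,0,0.3,-1]
    - [0,0,0,0,0,0.3,-1]

```text
time_s: 12.85
position: [0.4789, -0.0335, 0.0141]
tool_rot: [[0.99, -0.143, 0.002], [-0.143, -0.99, -0.001], [0.002, 0.0, -1.0]]
ft_force: [0.3, -0.6, -3.5]
grip_width: 0.0457
gripper_force: 35.5
```

move_arm:
  plan:
    - [0,0,0,0,0,0.1,-1]
    - [0,0,0,0,0,0.2,-1]
    - [0,0,0,0,0,0.2,-1]

```text
time_s: 13.15
position: [0.4788, -0.0334, 0.0126]
tool_rot: [[0.99, -0.143, 0.002], [-0.143, -0.99, -0.001], [0.002, 0.0, -1.0]]
ft_force: [-3.6, 1.2, 11.8]
grip_width: 0.0454
gripper_force: 37.1
```

move_arm:
  plan:
    - [0,0,0,0,0,0,0]
    - [0,0,0,0,0,0,0.5]
    - [0,0,0,0,0,0,1]
    - [0,0,0,0,0,0,1]
    - [0,0,0,0,0,0,1]

```text
time_s: 13.65
position: [0.4785, -0.0334, 0.0113]
tool_rot: [[0.99, -0.143, 0.0], [-0.143, -0.99, -0.0], [0.0, 0.0, -1.0]]
ft_force: [0.2, 0.6, 0.8]
grip_width: 0.0856
gripper_force: 0.0
```

move_arm:
  plan:
    - [0,0,0,0,0,-2,1]
    - [0,0,0,0,0,-6,1]
    - [0,0,0,0,0,-10,1]
    - [0,0,0,0,0,-13,1]

```text
time_s: 14.05
position: [0.4787, -0.0334, 0.1436]
tool_rot: [[0.99, -0.143, 0.002], [-0.143, -0.99, -0.001], [0.002, 0.0, -1.0]]
ft_force: [0.3, -0.7, -0.5]
grip_width: 0.0856
gripper_force: 0.0
```

move_arm:
  plan:
    - [0,0,0,-0.2,-4.8,0,1]
    - [0,0,0,-0.4,-9.5,0,1]
    - [0,0,0,-0.6,-14.2,0,1]
    - [0,0,0,-0.6,-14.2,0,1]
    - [0,0,0,-0.6,-14.2,0,1]

```text
time_s: 14.55
position: [0.4926, 0.1088, 0.1411]
tool_rot: [[0.99, -0.141, -0.0], [-0.141, -0.99, -0.0], [-0.0, 0.0, -1.0]]
ft_force: [-0.4, -0.1, -0.2]
grip_width: 0.0853
gripper_force: 0.0
```

Run:
```python
from h import *
np.set_printoptions(precision=3,suppress=True)
o=env.observe();print(o["position"],o["time_s"])
for n in("wrist","top"):
  p=env.get_image(n)
  if n=="wrist": cv2.imwrite("pics/w2.png",p["color"][:,:,::-1])
  for x in lids(p,400):
    W=np.array([onz(p,q,.05) for q in cv2.boxPoints(x[1])]);e=max([W[1]-W[0],W[2]-W[1]],key=np.linalg.norm)
    print(n,x[0],x[2],onz(p,x[0],.05),np.degrees(np.arctan(e[1]/e[0])),np.linalg.norm(W[1]-W[0]),np.linalg.norm(W[2]-W[1]))
```

```text
[0.493 0.109 0.141] 14.55
wrist [285.326 204.282] 7312.5 [0.497 0.107] -6.255344726153019 0.0452192159493861 0.11967853110332265
wrist [450.551 199.656] 8094.0 [ 0.482 -0.03 ] -8.774528290103191 0.12498215913739807 0.05030407414714969
wrist [110.978 197.328] 8168.0 [0.524 0.249] -8.486525185536657 0.05070621802032868 0.12493527305426519
wrist [382.409  46.202] 17607.5 [0.604 0.022] 81.767537267462 0.13225952772411098 0.062468961417560025
top [317.632 223.303] 549.5 [ 0.474 -0.032] -8.016702813996757 0.12034160762400575 0.04548488434985773
top [225.294 209.56 ] 565.0 [0.516 0.256] -8.175334235936539 0.12030868853368412 0.04719988409403565
top [304.683 177.681] 1566.5 [0.617 0.008] 83.03302448976716 0.09925741060385705 0.15850593900551269
```

View pics/w2.png

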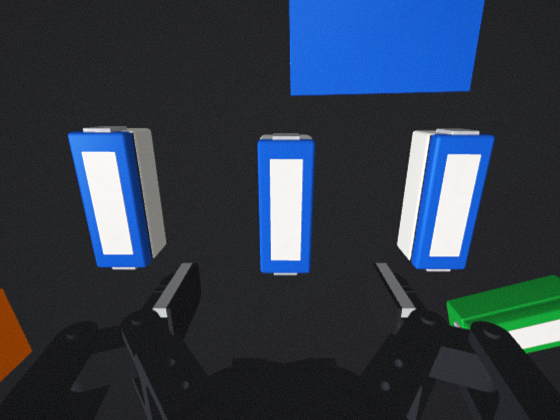

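Wrist picture: the middle blue case is at (285,204), centred between the jaws. The first case (450,200) lies flat where it was, and the third is at (111,197).

move_arm:
  plan:
    - [0,0,0,0.1,0,4,1]
    - [0,0,0,0.2,0,8,1]
    - [0,0,0,0.2,0,11,1]
    - [0,0,0,0.2,0,12.8,1]
    - [0,0,0,0.2,0,12.9,1]

```text
time_s: 15.15
position: [0.4938, 0.1064, 0.0104]
tool_rot: [[0.989, -0.145, -0.004], [-0.145, -0.989, 0.0], [-0.004, 0.001, -1.0]]
ft_force: [0.0, -0.1, 0.1]
grip_width: 0.0854
gripper_force: 0.0
```

move_arm:
  plan:
    - [0,0,0,0,0,0,-1]
    - [0,0,0,0,0,0,-1]
    - [0,0,0,0,0,0,-1]
    - [0,0,0,0,0,0,-1]
    - [0,0,0,0,0,0,-1]
  squeeze: 32

```text
time_s: 15.65
position: [0.4955, 0.1075, 0.0136]
tool_rot: [[0.99, -0.143, 0.002], [-0.143, -0.99, -0.0], [0.002, 0.0, -1.0]]
ft_force: [-1.4, -2.4, 5.7]
grip_width: 0.0458
gripper_force: 33.9
```

move_arm:
  plan:
    - [0,0,0,0,0,-2,-1]
    - [0,0,0,0,0,-6,-1]
    - [0,0,0,0,0,-10,-1]
    - [0,0,0,0,0,-13,-1]
    - [0,0,0,0,0,-13,-1]

```text
time_s: 16.15
position: [0.4964, 0.1079, 0.1463]
tool_rot: [[0.99, -0.143, 0.008], [-0.143, -0.99, -0.0], [0.008, -0.001, -1.0]]
ft_force: [-0.2, 0.1, -3.7]
grip_width: 0.0462
gripper_force: 34.9
```

move_arm:
  plan:
    - [0,8,0,0,0,0,-1]
    - [0,16,0,0,0,0,-1]
    - [0,24,0,0,0,0,-1]
    - [0,29,0,0,0,0,-1]
    - [0,29,0,0,0,0,-1]

```text
time_s: 16.65
position: [0.4918, 0.1081, 0.1404]
tool_rot: [[0.868, -0.142, 0.476], [-0.124, -0.99, -0.069], [0.481, 0.001, -0.877]]
ft_force: [0.5, -0.1, -1.3]
grip_width: 0.0456
gripper_force: 35.3
```

```bash
python3 m.py 10
```

```text
17.15 [0.4951 0.1077 0.1423] Rx [ 0.8657 -0.1254  0.4846] F [ 0.1054  0.0747 -2.7523] M tool [ 0.0129 -0.4079  0.0049] sd [0.032  0.0313 0.0334] J5 -1.6527161747217178 0.1307136581706726 0.04539544857480827
```

move_arm:
  plan:
    - [0,-7,0,0,0,0,-1]
    - [0,-14,0,0,0,0,-1]
    - [0,-21,0,0,0,0,-1]
    - [0,-27.3,0,0,0,0,-1]
    - [0,-27.3,0,0,0,0,-1]

```text
time_s: 17.65
position: [0.497, 0.1072, 0.1423]
tool_rot: [[0.989, -0.144, 0.03], [-0.144, -0.99, -0.004], [0.03, -0.0, -1.0]]
ft_force: [0.6, -0.0, -2.8]
grip_width: 0.0453
gripper_force: 35.3
```

```bash
python3 m.py 16
```

```text
18.45 [0.4949 0.1078 0.1423] Rx [ 0.9893 -0.143   0.0298] F [-0.0471 -0.0403 -3.252 ] M tool [-0.0168  0.0192  0.0077] sd [0.0242 0.0264 0.025 ] J5 -0.030884579246048816 0.12278991523525484 0.04555938035231589
```

move_arm:
  plan:
    - [0,-8,0,0,0,0,-1]
    - [0,-16,0,0,0,0,-1]
    - [0,-24,0,0,0,0,-1]
    - [0,-30.7,0,0,0,0,-1]
    - [0,-30.7,0,0,0,0,-1]

```text
time_s: 18.95
position: [0.4961, 0.1072, 0.1404]
tool_rot: [[0.864, -0.144, -0.482], [-0.126, -0.99, 0.07], [-0.487, 0.0, -0.873]]
ft_force: [-0.1, -0.4, -3.6]
grip_width: 0.0453
gripper_force: 36.1
```

```bash
python3 m.py 10
```

```text
19.45 [0.4947 0.1079 0.1427] Rx [ 0.8661 -0.125  -0.4839] F [-0.1775  0.1747 -2.8421] M tool [-0.0073  0.4315 -0.0129] sd [0.0126 0.0333 0.0216] J5 1.7421543784439564 0.13186197585019993 0.04560210650727048
```

move_arm:
  plan:
    - [0,7,0,0,0,0,-1]
    - [0,14,0,0,0,0,-1]
    - [0,21,0,0,0,0,-1]
    - [0,27.3,0,0,0,0,-1]
    - [0,27.3,0,0,0,0,-1]

```text
time_s: 19.95
position: [0.4928, 0.1083, 0.1431]
tool_rot: [[0.989, -0.142, -0.028], [-0.142, -0.99, 0.004], [-0.029, -0.0, -1.0]]
ft_force: [-0.1, 0.4, -3.3]
grip_width: 0.046
gripper_force: 36.1
```

```bash
python3 m.py 16
```

```text
20.75 [0.4948 0.1078 0.1423] Rx [ 0.9893 -0.143  -0.0297] F [ 0.0606  0.1897 -2.9493] M tool [-0.0045 -0.0026 -0.0051] sd [0.0267 0.0252 0.0322] J5 0.06389459372257988 0.11363552634757354 0.045530442589071234
```

The middle case jumps by 0.078 N m with the low end, against 0.006 for the first, so it holds the ball. I'm levelling it and carrying it over the mat.

move_arm:
  plan:
    - [0,1.7,0,0,0,0,-1]
    - [0,1.7,0,0,0,-1,-1]
    - [0,1.7,0,0,0,-2,-1]

```text
time_s: 21.05
position: [0.4954, 0.1077, 0.1633]
tool_rot: [[0.99, -0.143, -0.0], [-0.143, -0.99, 0.0], [-0.001, -0.0, -1.0]]
ft_force: [0.1, 0.0, -2.5]
grip_width: 0.0454
gripper_force: 36.1
```

move_arm:
  plan:
    - [0,0,0,1.4,0.8,0,-1]
    - [0,0,0,3.8,2.3,0,-1]
    - [0,0,0,6.2,3.7,0,-1]
    - [0,0,0,8.6,5.1,0,-1]
    - [0,0,0,11,6.5,0,-1]

```text
time_s: 21.55
position: [0.5966, 0.0261, 0.1625]
tool_rot: [[0.99, -0.144, 0.0], [-0.144, -0.99, -0.0], [0.0, 0.0, -1.0]]
ft_force: [-0.7, -0.5, -2.9]
grip_width: 0.0456
gripper_force: 36.1
```

move_arm:
  plan:
    - [0,0,0,1.6,1,0,-1]
    - [0,0,0,2.6,1.5,0,-1]
    - [0,0,0,3,1.8,0,-1]
    - [0,0,0,3,1.8,0,-1]
    - [0,0,0,3,1.8,0,-1]

```text
time_s: 22.05
position: [0.6217, 0.006, 0.1624]
tool_rot: [[0.99, -0.143, -0.0], [-0.143, -0.99, 0.0], [-0.0, -0.0, -1.0]]
ft_force: [0.5, -0.6, -2.6]
grip_width: 0.0458
gripper_force: 36.1
```

Run:
```python
from h import *
for n in("top","scene"):
    p=env.get_image(n);c=p["color"][130:310,130:450]
    cv2.imwrite("pics/e_%s.png"%n,cv2.resize(c[:,:,::-1],None,fx=1.66,fy=1.66))
    if n=="top":
        for x in lids(p,300): print(x[0],x[2],onz(p,x[0],.05))
cv2.imwrite("pics/e.png",np.vstack([cv2.imread("pics/e_top.png"),cv2.imread("pics/e_scene.png")]))
o=env.observe();print(o["position"],o["tool_rot"],o["time_s"],o["gripper_force"],o["qvel"],o["ft_force"])
```

```text
[225.3147328 209.5577207] 564.5 [0.51600479 0.25574407]
[0.6216594  0.00613687 0.1625272 ] [[ 9.89812791e-01 -1.42374899e-01 -1.62743577e-04]
 [-1.42374879e-01 -9.89812799e-01  1.27498718e-04]
 [-1.79238292e-04 -1.03029265e-04 -9.99999979e-01]] 22.15 36.118515729904175 [-0.09126636 -0.0369845  -0.15769132 -0.00421794 -0.02460976  0.06806442] [ 0.39320993  0.48411878 -3.34243685]
```

View pics/e.png

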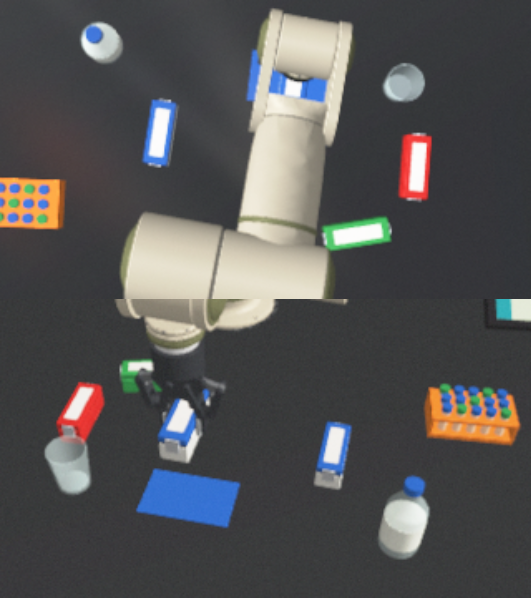

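The picture shows the middle case gripped level over the mat at (0.622, 0.006). Its underside is about 15 cm up, the third case is untouched at (160,133) in the upper half, and bottle, beaker and rack are in place. The first case is hidden behind the arm here, but the earlier wrist view showed it flat.

```bash
python3 -c "
from rig import env
print(env.close_job())"
```

```text
the job is handed in; nothing more can be done
None
```

The middle case is the one that rattles (0.078 N m end-to-end moment change, against about 0.006 for the quiet one I tested), and the job was handed in at 22 s with it held level and still about 15 cm above the middle of the mat; the tested quiet case was laid flat where it was, the third was never touched, and no verdict came back.

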